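# Catch the viscometer balls from the hopper

### The job

Draw the blue catch tray out from under the low shelf, set it down on the open bench and let go, then take it by its black handle and slide it fully home against the red stop under the ball hopper, handle trailing out of the open end. Then draw the hopper's orange-handled slide gate all the way out to its end stop, so that all three steel balls drop into the tray, and leave gate, tray and balls there. Do not knock over or shift the bottle, beaker, mouse or jar.

Things in the scene. Friction and masses are not known exactly. Their poses are not given: they have to be found in the camera images.
- tray_center (a point): loose blue open-topped catch tray, 110 (x) x 62 (y) x 40 (z) mm outside, walls and floor 4 mm, 0.13-0.25 kg. Point: centre of its body, 20 mm above its underside; +x points away from the handle. Starts on the bench just outside the shelf, handle beneath it; can be gripped from above across its 62 mm width, and must be drawn about 90 mm along +x before the handle is clear for lifting
- tray_handle (a point): grip point on the tray's straight black handle, a bar 14 wide x 14 mm high that runs along tray x from the end wall (tray x = -55 mm) to x = -140 mm, its centre line 30 mm above the tray's underside. Point: on the bar at tray x = -118 mm; axes as the tray's
- shelf: fixed grey low shelf; origin on the bench under its middle. Deck 110 (x) x 160 (y) mm, underside 52 mm and top 62 mm above the bench; side panels 10 mm thick under the two ends y = +-80 mm, open beneath along x. The tray sticks out on its +x side
- hopper: fixed green ball hopper on four thin posts (x = +-46, y = +-51 mm); origin on the bench under its middle; +x is the way the gate is drawn. Its body spans x = -56 to 56, y = -58 to 58 mm and is 160 mm high; the chute's lower end is 54 mm above the bench. The tray goes beneath it, entering from the -x side and sliding in +x on the bench, handle trailing at -x
- dock (a point): where the tray's centre belongs: on the hopper's axis, 20 mm above the bench; axes as the hopper's. Against the red stop (a bar at hopper x = 57 mm) the tray is 2 mm further in +x. Two yellow rails 16 mm high, 68 mm apart, guide it, from hopper x = -60 to 65 mm, with a flared lead-in to x = -88 mm
- gate (a joint): slide gate of the hopper, in m: 0 = fully in, 0.105 = drawn out to its end stop (along hopper +x). About 2.5 N of sliding friction, stays where it is left. The balls drop one by one from the hopper as it is drawn; the last falls only in the last 15 mm or so
- gate_tab (a point): grip point on the gate's upright orange handle, a block 24 (hopper x) x 12 (hopper y) mm standing on the gate's blade (blade top 84 mm, handle top 143 mm above the bench). Point: on its axis, 122 mm above the bench, at hopper x = 125 mm with the gate fully in; moves with the gate; axes as the hopper's
- ball0_center (a point): loose steel ball, 20 mm diameter, 33 g, in the hopper above the gate; its centre
- ball1_center (a point): loose steel ball, 20 mm diameter, 33 g, in the hopper above the gate; its centre
- ball2_center (a point): loose steel ball, 20 mm diameter, 33 g, in the hopper above the gate; its centre
- bottle_center (a point): bystander: white bottle with red cap, 56 mm diameter, 150 mm high; its centre, half-way up
- beaker_center (a point): bystander: blue ceramic beaker, 60 mm diameter, 70 mm high; its centre, half-way up
- mouse_center (a point): bystander: black computer mouse, 100 x 60 x 33 mm; its centre, half-way up
- jar_center (a point): bystander: small amber jar, 54 mm diameter, 60 mm high; its centre, half-way up
Not all that is in view belongs to the job. Several things look just like the hopper: the one meant starts farthest to the robot's left.

How it is judged:
By the outcome, as a careful person would: the job done as asked, in the order asked, and still so for the second after the job is handed in, with the robot touching nothing.
It also fails if it takes over 61 s, if anything falls off the work surface, if the arm or the gripper's body presses on something with over 40 N, if the wrist force passes 120 N, or if a joint passes its speed limit or range.

### The arm

A 6-joint arm with a two-finger parallel gripper is mounted at the origin on the work surface. World frame = base frame: x ahead of the robot, y to its left, z up, the work surface at z = 0. Lengths are in m, angles in rad, forces in N, time in s.
With the tool pointing down it reaches from about 0.3 to 0.875 m from the base axis. Payload 6.4 kg.
Tool frame: the origin (TCP) lies at the very end of the fingers, on their centre line; the grasp point (between the pads) lies 19 mm behind it; z points along the fingers, y is the direction in which the jaws open and shut (so a half turn about z gives the same grasp; the last joint's range is limited). The gripper opens to 85 mm and grips with 20 to 120 N. Pads are 22 mm wide; open, the fingers measure 114 mm over their backs; the gripper's body (76 mm by 85 mm) begins 54 mm behind the grasp point. The pads swing forward as they close: fully open they stand 13 mm farther back than shut.
Start: joints at [1.068, 0.181, 1.607, -0, 1.354, -0.206], TCP at [0.168, 0.55, 0.231] pointing down, gripper open.
Joint ranges: [-2.99, 2.99], [-0.89, 2.07], [0.3, 2.58], [-1.14, 4.28], [0, 2.63], [-3.12, 3.12]. Speed limits (rad/s): [2.57, 2.57, 3.01, 3.14, 3.14, 3.14].

### API

Orientations are given as a unit quaternion [w, x, y, z].
In Python, from bench import telemetry, imaging, ctrl gives the robot as it stands.
- The arm moves only by the shell command python3 -m pendant 'ROWS' [OPENING]. ROWS is JSON, a list that holds one entry, the list of rows, each a list of 6 numbers: the shift along the tool's x, y, z in units of 200 mm (1.0 is 200 mm), then the turn, a rotation vector about the tool's x, y, z in units of pi rad (1.0 is pi rad). In form: [[[tx, ty, tz, rx, ry, rz], ...]]. A call has 1 to 12 rows; each row shifts and turns the pose as measured when the row begins, along the tool's axes as they then stand; what a row does not reach is not made up. A row lasts 1/8 s, in which the tool goes at most 62.5 mm and 10.7 degrees, less where a joint would pass 70% of its speed; a pose out of reach is approached as far as the arm can. A call with a number of a shift or a turn outside -1 to 1 is refused whole. A call with a gripper value outside its range is refused whole. OPENING is the closure, from 0 (fully open) to 1 (shut), set as the call begins (- or left out, the last holds). The fingers move at their own pace and stop on an object; the grip force is fixed at half the most. Time passes only in rows, so rows that do not move let the fingers close. It gives the time, the measured TCP pose, the force and the opening at its end, in the units of the state.
- telemetry.get_obs(): the state, without advancing time (a new reading comes with each control period).
- imaging.camera(name): name is "side" or "top"; returns a dict with "pixels" (420x560x3 uint8, blue, green, red), "vfov" (degrees; the focal length in pixels is half the picture's height over the tangent of half this angle, whatever the lens; pixels are square), "cx", "cy" (the principal point, pixels), "R" (3x3) and "t" (3): a world point X has camera coordinates R X + t. Camera axes: x right, y down, z forward; pixel columns grow to the right and rows downward; lengths in m; the calibration is good to about 2 mm. A picture is of the moment at which its call begins. There is no depth.
- ctrl.hand_in(): hands the job in, once; it reports no verdict.
The state is a dict: "time_s": time; "q": joint angles; "dq": joint speeds; "joint_efforts": joint torques, N m; "eef_pos": TCP position; "eef_rot": TCP orientation; "wrist_force": force on the tool from outside, world axes, zero at the start; "torque": the same for the moment, N m; "opening": opening from 0.0 (shut) to 1.0 (fully open).
Only numpy, scipy, OpenCV 4.12 (cv2) and the standard library are available. Lean on these libraries where they do the work, as an engineer would, in place of code of your own. Each camera call takes 0.05 s, during which the arm holds its last target.

## Working session

There is one attempt and no reset: what is moved stays moved. The work goes in short steps, Python scripts to look and compute and a shell command to move; the robot and the scene stay as the last step left them, time stands still between calls to the robot, and variables do not carry over. Pictures are saved under pics/ and viewed, and the job is handed in when it is done.

```bash
ls; mkdir -p pics; cat > h.py <<'E'
import numpy as np, cv2
from bench import telemetry, imaging, ctrl
def shot(name,tag):
    c=imaging.camera(name); cv2.imwrite(f'pics/{tag}.png',c['pixels']); np.save(f'pics/{tag}.npy',c,allow_pickle=True); return c
def load(tag): return np.load(f'pics/{tag}.npy',allow_pickle=True).item()
def f(c): return c['pixels'].shape[0]/2/np.tan(np.radians(c['vfov'])/2)
def ray(c,u,v):
    R=np.array(c['R']);t=np.array(c['t']);d=R.T@np.array([(u-c['cx'])/f(c),(v-c['cy'])/f(c),1]);return -R.T@t,d
def onz(c,u,v,z):
    o,d=ray(c,u,v);return o+d*(z-o[2])/d[2]
def proj(c,X):
    p=np.array(c['R'])@np.array(X)+np.array(c['t']);return p[:2]/p[2]*f(c)+[c['cx'],c['cy']]
E
python3 - <<'E'
from h import *
for n in('side','top'):
    c=shot(n,n+'0');print(n,c['vfov'],c['cx'],c['cy'],(-np.array(c['R']).T@np.array(c['t'])).round(3),np.array(c['R']).round(3).tolist(),[k for k in c])
print(telemetry.get_obs())
E
```

```text
pics
side 56.54599987818413 277.6429138003427 208.08616429121545 [ 0.346 -0.957  0.724] [[0.982, -0.19, 0.01], [-0.098, -0.553, -0.827], [0.162, 0.811, -0.562]] ['pixels', 'vfov', 'cx', 'cy', 'R', 't']
top 57.43052900952413 285.1089684299779 207.62933222418616 [ 0.51  -0.079  0.921] [[0.012, -1.0, -0.008], [-0.999, -0.011, -0.049], [0.049, 0.008, -0.999]] ['pixels', 'vfov', 'cx', 'cy', 'R', 't']
{'time_s': 0.1, 'q': array([ 1.06773500e+00,  1.81501621e-01,  1.60787754e+00, -3.60672783e-06,
        1.35380153e+00, -2.06323401e-01]), 'dq': array([ 0.00063296, -0.00245666, -0.00179488,  0.00225953,  0.00084995,
       -0.00056605]), 'joint_efforts': array([ 3.80501979e-04, -4.45880520e+01, -3.52237165e+01, -4.37835179e-04,
        4.19725984e-03,  2.32510314e-05]), 'eef_pos': array([0.1678899 , 0.54943707, 0.23046936]), 'eef_rot': array([-2.74112864e-04,  1.47824782e-01,  9.89013247e-01, -7.45204762e-04]), 'wrist_force': array([ 0.30200033, -0.09336567,  0.53453186]), 'torque': array([0.03712417, 0.03153098, 0.02410761]), 'opening': 0.9992558304718276}
```

View pics/side0.png

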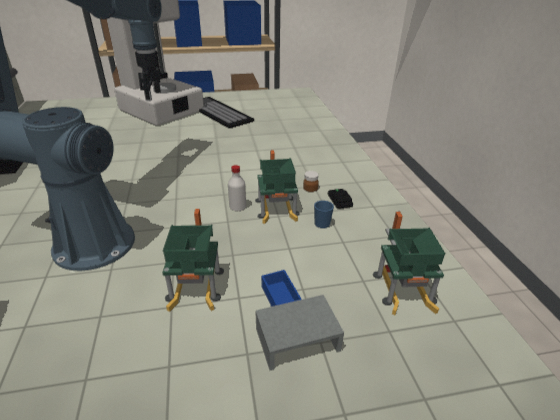

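View pics/top0.png

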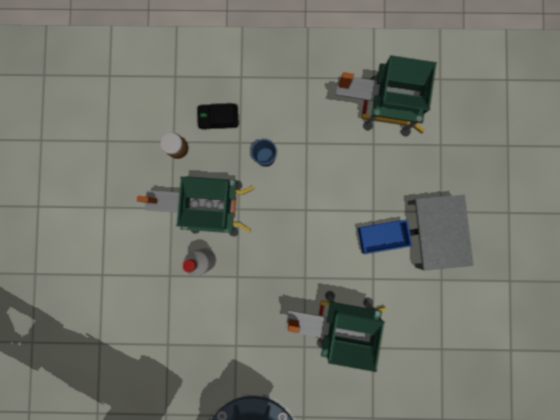

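```bash
python3 - <<'E'
from h import *
c=load('top0')['pixels'];a=c[80:290,120:400];cv2.imwrite('pics/topz.png',cv2.resize(a,None,fx=2.8,fy=2.8,interpolation=cv2.INTER_CUBIC))
a=c[180:290,330:490];cv2.imwrite('pics/topt.png',cv2.resize(a,None,fx=5,fy=5,interpolation=cv2.INTER_CUBIC))
c=load('side0')['pixels'];a=c[130:340,160:360];cv2.imwrite('pics/sidez.png',cv2.resize(a,None,fx=2.8,fy=2.8,interpolation=cv2.INTER_CUBIC))
E
```

```text
(no output)
```

View pics/topz.png

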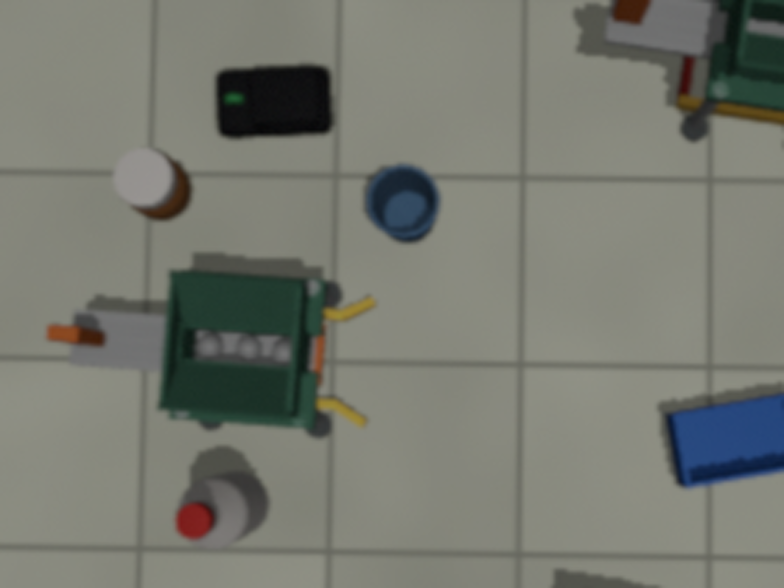

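View pics/topt.png

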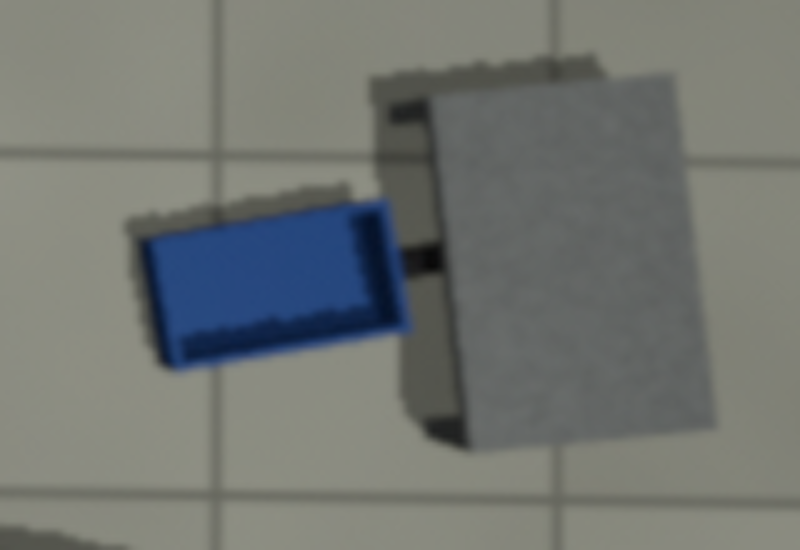

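View pics/sidez.png

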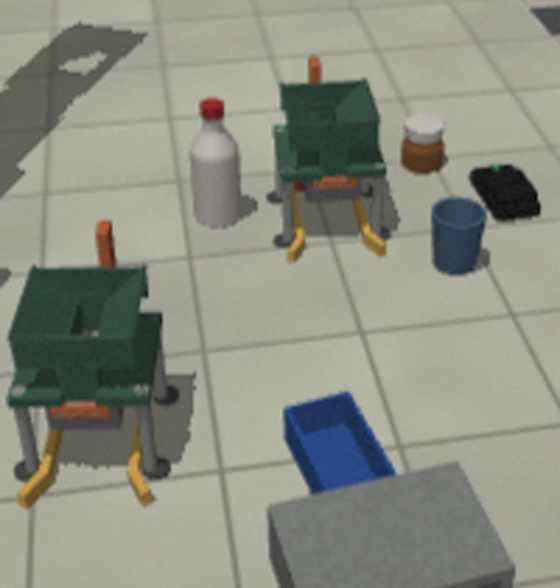

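```bash
python3 - <<'E'
from h import *
c=load('top0');s=load('side0')
z=lambda u,v:(120+u/2.8,80+v/2.8); zt=lambda u,v:(330+u/5,180+v/5); zs=lambda u,v:(160+u/2.8,130+v/2.8)
# tray mask
def mask(c,lo,hi,roi):
    hsv=cv2.cvtColor(c['pixels'],cv2.COLOR_BGR2HSV);m=cv2.inRange(hsv,lo,hi);r=np.zeros_like(m);x0,y0,x1,y1=roi;r[y0:y1,x0:x1]=m[y0:y1,x0:x1];return r
m=mask(c,(105,120,30),(125,255,255),(350,205,420,265))
cn=max(cv2.findContours(m,0,2)[0],key=cv2.contourArea)
P=np.array([onz(c,*p[0],0.04)[:2] for p in cn]).astype(np.float32)
r=cv2.minAreaRect(P*1000);print('tray',r)
for p in [(147,238),(388,200),(408,328),(175,368)]: print('corner',onz(c,*zt(*p),.04).round(4))
print('hop rim')
for p in [(175,271),(308,278),(300,412),(162,408)]: print(onz(c,*z(*p),.16).round(4))
print('rail flare tips',[onz(c,*z(*p),.016).round(4) for p in [(375,302),(363,422)]])
print('rail flare start',[onz(c,*z(*p),.016).round(4) for p in [(340,315),(335,405)]])
print('posts',[onz(c,*z(*p),.003).round(4) for p in [(331,294),(319,425)]])
print('tab top',[onz(c,*z(*p),.143).round(4) for p in [(48,333),(76,334)]],)
print('shelf',[onz(c,*zt(*p),.062).round(4) for p in [(430,100),(673,73),(716,427),(470,450)]])
for n,p,h in [('bottlecap',(195,521),.15),('beaker',(402,198),.07),('jar',(146,179),.06),('mouse',(274,101),.03)]: print(n,onz(c,*z(*p),h).round(3))
def tri(a,b):
    (o1,d1),(o2,d2)=ray(c,*a),ray(s,*b);A=np.array([d1,-d2]).T;k=np.linalg.lstsq(A,o2-o1,rcond=None)[0];return ((o1+k[0]*d1+o2+k[1]*d2)/2).round(4),np.linalg.norm(o1+k[0]*d1-o2-k[1]*d2).round(4)
print('tab top tri',tri(z(62,333),zs(314,58)))
print('bottlecap tri',tri(z(195,521),zs(211,103)))
# tab mask
m=mask(c,(5,130,60),(15,255,255),(130,190,165,210));print(cv2.boundingRect(m),m.sum()/255)
E
```

```text
tray ((489.6371765136719, -301.5491943359375), (60.51285934448242, 116.10979461669922), 10.773542404174805)
corner [ 0.5088 -0.2426  0.04  ]
corner [ 0.5275 -0.3528  0.04  ]
corner [ 0.4692 -0.3617  0.04  ]
corner [ 0.4497 -0.2555  0.04  ]
hop rim
[0.6063 0.1329 0.16  ]
[0.6023 0.0378 0.16  ]
[0.5068 0.0417 0.16  ]
[0.5085 0.1398 0.16  ]
rail flare tips [array([0.6   , 0.0028, 0.016 ]), array([0.4985, 0.0113, 0.016 ])]
rail flare start [array([0.5886, 0.0322, 0.016 ]), array([0.5125, 0.0351, 0.016 ])]
posts [array([0.6078, 0.0419, 0.003 ]), array([0.4953, 0.0502, 0.003 ])]
tab top [array([0.5621, 0.2293, 0.143 ]), array([0.5616, 0.2088, 0.143 ])]
shelf [array([ 0.572 , -0.3649,  0.062 ]), array([ 0.5854, -0.4735,  0.062 ]), array([ 0.4281, -0.4908,  0.062 ]), array([ 0.4166, -0.3819,  0.062 ])]
bottlecap [0.428 0.117 0.15 ]
beaker [ 0.678 -0.022  0.07 ]
jar [0.694 0.186 0.06 ]
mouse [0.767 0.089 0.03 ]
tab top tri (array([0.5611, 0.218 , 0.1461]), np.float64(0.0017))
bottlecap tri (array([0.4273, 0.117 , 0.1505]), np.float64(0.0016))
(137, 196, 20, 7) 90.0
```

```bash
python3 - <<'E'
from h import *
c=load('top0')
a=c['pixels'][270:385,270:400];cv2.imwrite('pics/h2.png',cv2.resize(a,None,fx=5,fy=5,interpolation=cv2.INTER_CUBIC))
for p in [(331,303),(383,309),(376,370),(323,358)]:print(onz(c,*p,.16).round(3))
for p in [(368,301),(331,296)]:print('foot',onz(c,*p,.0).round(3))
print(onz(c,293,325,.143).round(3))
E
```

```text
[ 0.361 -0.165  0.16 ]
[ 0.35  -0.267  0.16 ]
[ 0.233 -0.253  0.16 ]
[ 0.254 -0.15   0.16 ]
foot [ 0.335 -0.271  0.   ]
foot [ 0.346 -0.183  0.   ]
[ 0.313 -0.091  0.143]
```

View pics/h2.png

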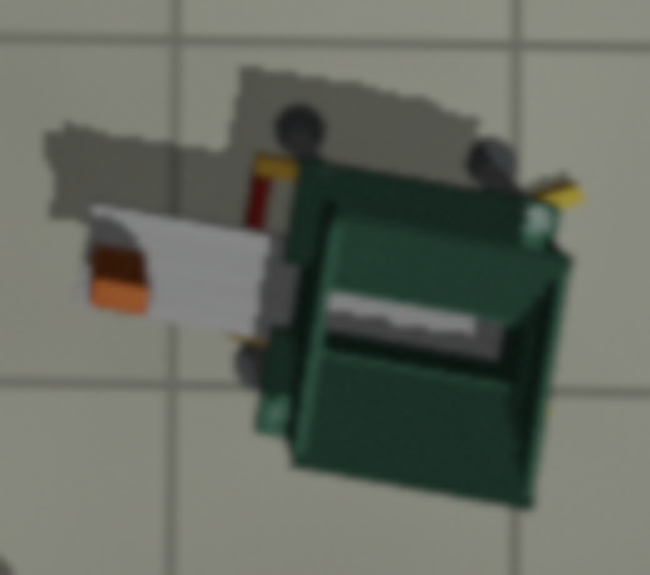

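```bash
python3 -m pendant '[[[-0.15,-0.2,0,0,0,0],[-0.15,-0.2,0,0,0,0],[-0.15,-0.2,0,0,0,0],[-0.15,-0.2,0,0,0,0],[-0.15,-0.2,0,0,0,0],[-0.15,-0.2,0,0,0,0],[-0.15,-0.2,0,0,0,0],[-0.15,-0.2,0,0,0,0],[-0.15,-0.2,0,0,0,0],[-0.15,-0.2,0,0,0,0],[-0.15,-0.2,0,0,0,0],[-0.15,-0.2,0,0,0,0]]]' 0
```

```text
time_s: 1.6
eef_pos: [0.3752, -0.0299, 0.2289]
eef_rot: [0.001, 0.144, 0.99, -0.002]
wrist_force: [0.2, 0.1, -0.2]
opening: 0.999
```

```bash
cat >> h.py <<'E'
from scipy.spatial.transform import Rotation as Ro
def go(x,y,z,head):
    o=telemetry.get_obs();w,a,b,c_=o['eef_rot'];R=Ro.from_quat([a,b,c_,w])
    d=R.inv().apply(np.array([x,y,z])-o['eef_pos'])/.2
    h=np.radians(head);T=Ro.from_matrix(np.array([[np.cos(h),np.sin(h),0],[np.sin(h),-np.cos(h),0],[0,0,-1]]))
    rv=(R.inv()*T).as_rotvec()/np.pi
    print('t',o['time_s'].__round__(2),'pos',o['eef_pos'].round(4),'shift(units)',d.round(3),'turn(pi)',rv.round(4),'F',o['wrist_force'].round(1),'op',round(o['opening'],3))
E
python3 -c "
from h import *
go(.487,-.293,.12,100.4)"
```

```text
t 1.6 pos [ 0.3752 -0.0299  0.2289] shift(units) [-0.91  -1.099  0.55 ] turn(pi) [-0.0008  0.0012  0.3501] F [ 0.2  0.1 -0.2] op 0.999
```

```bash
python3 -m pendant '[[[-0.152,-0.183,0.09,0,0,0],[-0.152,-0.183,0.09,0,0,0],[-0.152,-0.183,0.09,0,0,0],[-0.152,-0.183,0.09,0,0,0],[-0.152,-0.183,0.09,0,0,0],[-0.152,-0.183,0.09,0,0,0],[0,0,0,0,0,0.058],[0,0,0,0,0,0.058],[0,0,0,0,0,0.058],[0,0,0,0,0,0.058],[0,0,0,0,0,0.058],[0,0,0,0,0,0.058]]]' 0
python3 -c "
from h import *
go(.487,-.293,.012,100.4)"
```

```text
time_s: 3.1
eef_pos: [0.4871, -0.3051, 0.1121]
eef_rot: [-0.003, 0.651, 0.759, -0.0]
wrist_force: [-0.3, -0.4, 0.1]
opening: 1.004
t 3.1 pos [ 0.4871 -0.3051  0.1121] shift(units) [0.058 0.011 0.501] turn(pi) [-0.0014 -0.0013 -0.0094] F [-0.3 -0.4  0.1] op 1.004
```

```bash
python3 -m pendant '[[[0.058,0.011,0.05,-0.001,-0.001,-0.009],[0,0,0.1,0,0,0],[0,0,0.1,0,0,0],[0,0,0.1,0,0,0],[0,0,0.07,0,0,0],[0,0,0.04,0,0,0],[0,0,0,0,0,0]]]' 0
python3 -c "
from h import *
go(.487,-.293,.012,100.4)
shot('side','side1')"
```

```text
time_s: 3.98
eef_pos: [0.4854, -0.2868, 0.013]
eef_rot: [-0.003, 0.629, 0.777, 0.001]
wrist_force: [-0.8, -0.5, -0.2]
opening: 1.005
t 3.98 pos [ 0.4854 -0.2868  0.013 ] shift(units) [-0.032  0.001  0.005] turn(pi) [-0.0011 -0.0018  0.009 ] F [-0.8 -0.5 -0.2] op 1.005
```

View pics/side1.png

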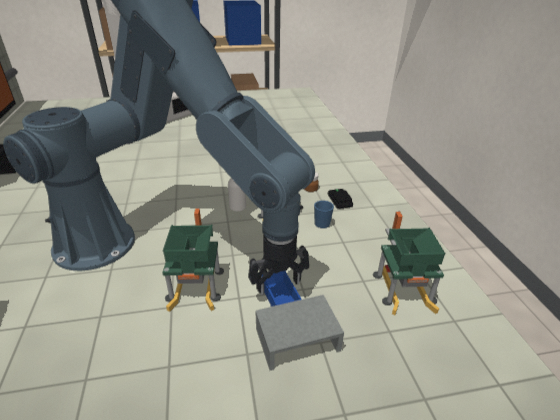

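The fingers straddle the tray, around (278,275) in the side view. Next I close on it.

```bash
python3 -m pendant '[[[0,0,0,0,0,0],[0,0,0,0,0,0],[0,0,0,0,0,0],[0,0,0,0,0,0],[0,0,0,0,0,0],[0,0,0,0,0,0]]]' 1
python3 -c "
from h import *
go(.487,-.293,.012,100.4)"
```

```text
time_s: 4.78
eef_pos: [0.4864, -0.2878, 0.0151]
eef_rot: [-0.002, 0.629, 0.777, 0.0]
wrist_force: [-0.2, -0.2, -2.7]
opening: 0.711
t 4.78 pos [ 0.4864 -0.2878  0.0151] shift(units) [-0.026 -0.002  0.015] turn(pi) [-0.0005 -0.001   0.0091] F [-0.2 -0.2 -2.7] op 0.711
```

```bash
python3 -m pendant '[[[0.05,0,0,0,0,0],[0.1,0,0,0,0,0],[0.1,0,0,0,0,0],[0.1,0,0,0,0,0],[0.1,0,0,0,0,0],[0.1,0,0,0,0,0],[0,0,0,0,0,0]]]' 1
python3 -c "
from h import *
shot('top','top2')
go(.545,-.055,.045,86.5)"
```

```text
time_s: 5.65
eef_pos: [0.4608, -0.1702, 0.0153]
eef_rot: [-0.003, 0.628, 0.778, 0.001]
wrist_force: [0.4, -1.1, -1.8]
opening: 0.709
t 5.7 pos [ 0.4613 -0.1712  0.0154] shift(units) [ 0.48   0.531 -0.147] turn(pi) [-0.0007 -0.0012  0.0868] F [ 0.3 -0.3 -2.6] op 0.706
```

View pics/top2.png

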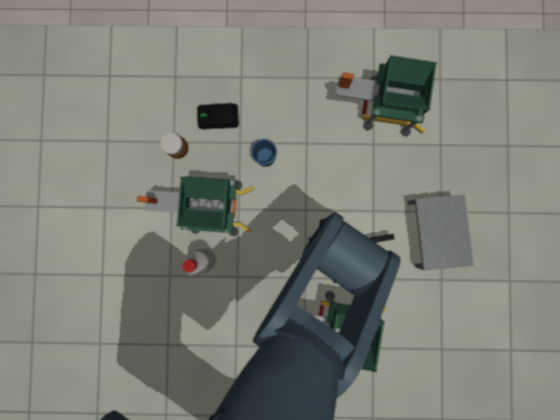

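```bash
python3 -m pendant '[[[0,0,-0.08,0,0,0],[0,0,-0.08,0,0,0],[0.1,0.11,0,0,0,0],[0.1,0.11,0,0,0,0],[0.1,0.11,0,0,0,0],[0.1,0.1,0,0,0,0],[0.04,0.05,0,0,0,0.02],[0,0,0,0,0,0.035],[0,0,0,0,0,0.03],[0,0,0,0,0,0]]]' 1
python3 -c "
from h import *
go(.545,-.056,.015,86.5)"
```

```text
time_s: 6.95
eef_pos: [0.5471, -0.0696, 0.0625]
eef_rot: [0.006, 0.731, 0.682, 0.004]
wrist_force: [0.5, -1.0, -3.0]
opening: 0.712
t 6.95 pos [ 0.5471 -0.0696  0.0625] shift(units) [ 0.068 -0.019  0.237] turn(pi) [ 0.0043  0.0009 -0.0028] F [ 0.5 -1.  -3. ] op 0.712
```

```bash
python3 -m pendant '[[[0.066,-0.019,0.06,0.004,0.001,-0.003],[0,0,0.06,0,0,0],[0,0,0.05,0,0,0],[0,0,0.03,0,0,0],[0,0,0.01,0,0,0],[0,0,0,0,0,0]]]' 1
python3 -c "
from h import *
go(.545,-.056,.015,86.5)"
```

```text
time_s: 7.7
eef_pos: [0.5439, -0.0558, 0.0174]
eef_rot: [-0.001, 0.727, 0.687, -0.0]
wrist_force: [-0.1, -0.2, -2.2]
opening: 0.714
t 7.7 pos [ 0.5439 -0.0558  0.0174] shift(units) [-0.001  0.006  0.012] turn(pi) [-0.0003 -0.0002  0.0014] F [-0.1 -0.2 -2.2] op 0.714
```

```bash
python3 -m pendant '[[[0,0,0.01,0,0,0],[0,0,0,0,0,0]]]' 1; python3 -m pendant '[[[0,0,0,0,0,0],[0,0,0,0,0,0],[0,0,0,0,0,0],[0,0,0,0,0,0]]]' 0;  python3 -m pendant '[[[0,0,-0.1,0,0,0],[0,0,-0.25,0,0,0],[0,0,-0.25,0,0,0]]]' 0
python3 -c "
from h import *
shot('top','top3');shot('side','side3')
go(.5367,-.189,.13,86.5)"
```

```text
time_s: 7.95
eef_pos: [0.5444, -0.0561, 0.0158]
eef_rot: [-0.0, 0.727, 0.687, 0.0]
wrist_force: [-0.2, 0.1, -2.6]
opening: 0.714
time_s: 8.45
eef_pos: [0.5459, -0.0566, 0.0174]
eef_rot: [0.002, 0.727, 0.687, 0.001]
wrist_force: [-0.2, -0.2, -0.0]
opening: 1.003
time_s: 8.82
eef_pos: [0.542, -0.0556, 0.1357]
eef_rot: [-0.003, 0.727, 0.687, -0.002]
wrist_force: [0.6, -0.6, -0.3]
opening: 1.001
t 8.93 pos [ 0.5464 -0.0568  0.1409] shift(units) [-0.663 -0.011  0.055] turn(pi) [0.0016 0.0004 0.0014] F [ 0.8 -0.1  1.1] op 1.0
```

View pics/top3.png

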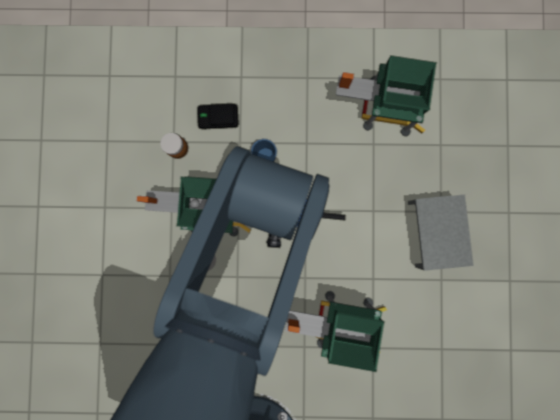

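View pics/side3.png

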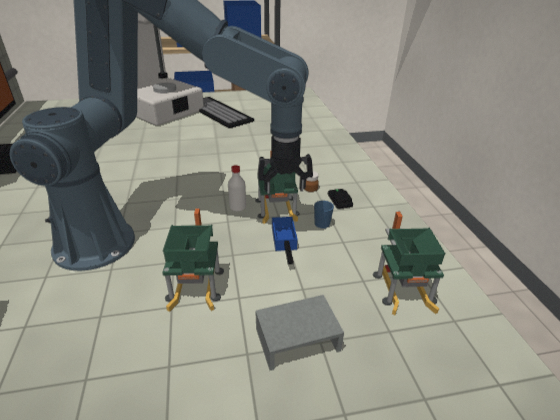

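Tray is set down in front of the hopper: its body is at (285,233) in the side view and the black handle's end at (344,217) in the top view. Next I check the handle line.

```bash
python3 - <<'E'
from h import *
c=load('top3');s=load('side3')
cv2.imwrite('pics/a.png',cv2.resize(c['pixels'][190:260,310:370],None,fx=8,fy=8,interpolation=cv2.INTER_CUBIC))
cv2.imwrite('pics/b.png',cv2.resize(s['pixels'][170:270,230:330],None,fx=6,fy=6,interpolation=cv2.INTER_CUBIC))
E
```

```text
(no output)
```

View pics/a.png

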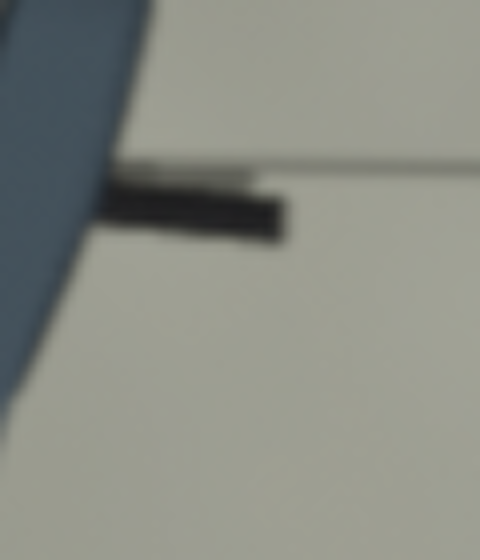

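View pics/b.png

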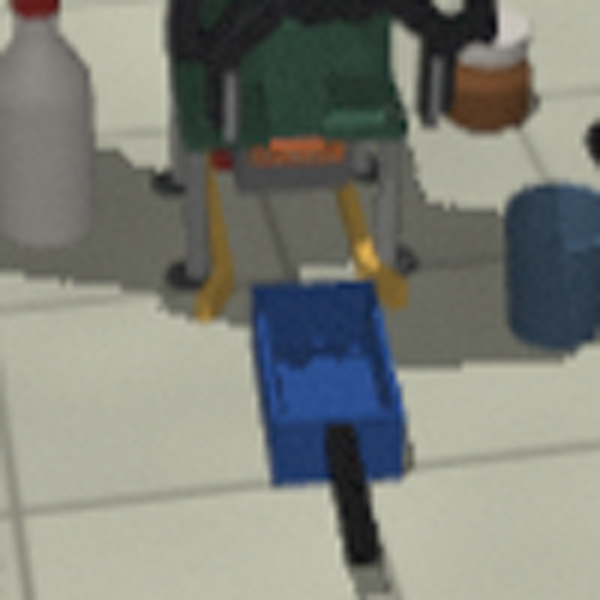

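```bash
python3 - <<'E'
from h import *
c=load('top3')
A=lambda u,v:(310+u/8,190+v/8)
for p in [(284,220),(110,203)]: print(onz(c,*A(*p),.037).round(4))
# tray rim corners from side view
s=load('side3');B=lambda u,v:(230+u/6,170+v/6)
for p in [(252,284),(376,282),(406,418),(272,424)]: print('rim',onz(s,*B(*p),.04).round(4))
for p in [(204,318),(394,304)]: print('flare tip',onz(s,*B(*p),.008).round(4))
E
```

```text
[ 0.5317 -0.2112  0.037 ]
[ 0.536  -0.1611  0.037 ]
rim [ 0.5179 -0.0148  0.04  ]
rim [ 0.5796 -0.024   0.04  ]
rim [ 0.5693 -0.1328  0.04  ]
rim [ 0.5072 -0.1261  0.04  ]
flare tip [0.4963 0.004  0.008 ]
flare tip [ 0.5954 -0.0013  0.008 ]
```

```bash
python3 -m pendant '[[[-0.17,-0.003,0,0,0,0],[-0.17,-0.003,0,0,0,0],[-0.17,-0.003,0,0,0,0],[-0.15,-0.003,0,0.001,0,0.008],[0,0,0,0,0,0]]]' 0
python3 -c "
from h import *
go(.533,-.192,.012,85.2)"
```

```text
time_s: 9.55
eef_pos: [0.5365, -0.1915, 0.1407]
eef_rot: [0.002, 0.735, 0.678, 0.001]
wrist_force: [-0.4, -0.2, 0.2]
opening: 1.0
t 9.55 pos [ 0.5365 -0.1915  0.1407] shift(units) [-0.003 -0.02   0.643] turn(pi) [0.0012 0.0004 0.0011] F [-0.4 -0.2  0.2] op 1.0
```

```bash
python3 -m pendant '[[[0,-0.02,0.15,0.001,0,0],[0,0,0.15,0,0,0],[0,0,0.15,0,0,0],[0,0,0.1,0,0,0],[0,0,0.06,0,0,0],[0,0,0.02,0,0,0],[0,0,0,0,0,0]]]' 0
python3 -c "
from h import *
go(.533,-.192,.012,85.2)
shot('side','side4')"
```

```text
time_s: 10.42
eef_pos: [0.5328, -0.1864, 0.0101]
eef_rot: [-0.0, 0.734, 0.679, 0.0]
wrist_force: [0.4, 0.1, -0.0]
opening: 1.0
t 10.43 pos [ 0.5328 -0.1864  0.0101] shift(units) [-0.028  0.003 -0.009] turn(pi) [ 0.0001 -0.0002  0.0023] F [ 0.4  0.1 -0. ] op 1.0
```

View pics/side4.png

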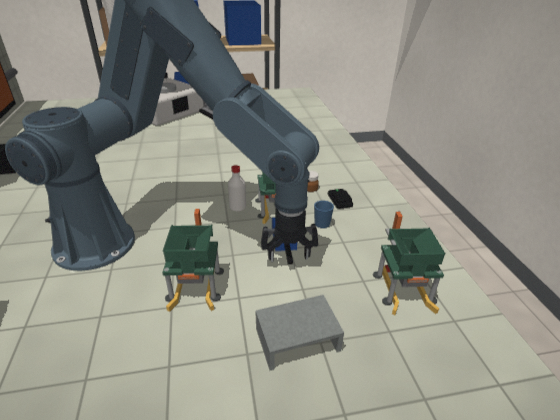

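```bash
python3 -m pendant '[[[-0.03,0.003,-0.01,0,0,0.002],[0,0,0,0,0,0]]]' 0; python3 -m pendant '[[[0,0,0,0,0,0],[0,0,0,0,0,0],[0,0,0,0,0,0],[0,0,0,0,0,0],[0,0,0,0,0,0],[0,0,0,0,0,0],[0,0,0,0,0,0]]]' 1
python3 -c "
from h import *
go(.554-.116*.061,.0938-.116*.998,.012,86.5)"
```

```text
time_s: 10.72
eef_pos: [0.5343, -0.1937, 0.0141]
eef_rot: [0.002, 0.736, 0.677, 0.001]
wrist_force: [0.5, -0.3, 0.2]
opening: 1.005
time_s: 11.6
eef_pos: [0.5345, -0.1941, 0.015]
eef_rot: [0.002, 0.736, 0.677, 0.001]
wrist_force: [0.3, -0.4, 1.4]
opening: 0.152
t 11.6 pos [ 0.5345 -0.1941  0.015 ] shift(units) [ 0.863 -0.01   0.014] turn(pi) [ 0.0014  0.0005 -0.0071] F [ 0.3 -0.4  1.4] op 0.152
```

```bash
python3 -m pendant '[[[0.05,0,0,0,0,-0.004],[0.07,-0.005,0,0.001,0,-0.003],[0.07,0,0,0,0,0],[0.07,0,0,0,0,0],[0.07,0,0,0,0,0],[0.07,0,0,0,0,0]]]' 1
python3 -c "
from h import *
shot('side','side5')
go(.554-.116*.061,.0938-.116*.998,.015,86.5)"
```

```text
time_s: 12.35
eef_pos: [0.5394, -0.1092, 0.015]
eef_rot: [0.002, 0.728, 0.685, -0.0]
wrist_force: [0.2, -2.7, 1.2]
opening: 0.15
t 12.4 pos [ 0.5393 -0.1075  0.0149] shift(units) [ 0.429  0.012 -0.001] turn(pi) [0.0006 0.0004 0.0004] F [1.3 3.2 1.9] op 0.151
```

View pics/side5.png

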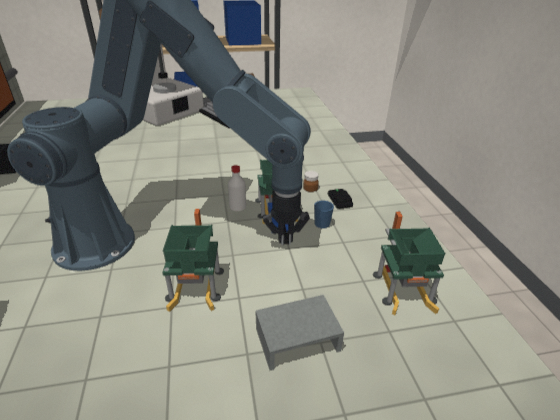

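Going in smoothly with low forces; continue.

```bash
python3 -m pendant '[[[0.06,0.003,0,0,0,0],[0.06,0.003,0,0,0,0],[0.06,0.003,0,0,0,0],[0.06,0.003,0,0,0,0],[0.06,0,0,0,0,0]]]' 1
python3 -c "
from h import *
go(.554-.116*.061,.0938-.116*.998,.015,86.5)"
```

```text
time_s: 13.02
eef_pos: [0.5458, -0.0444, 0.015]
eef_rot: [0.001, 0.728, 0.685, 0.0]
wrist_force: [-0.6, -1.5, 1.9]
opening: 0.151
t 13.03 pos [ 0.5458 -0.0444  0.015 ] shift(units) [ 0.112 -0.001 -0.   ] turn(pi) [0.0007 0.0006 0.0003] F [-0.6 -1.5  1.9] op 0.151
```

```bash
python3 -m pendant '[[[0.04,0,0,0,0,0],[0.03,0,0,0,0,0],[0.02,0,0,0,0,0],[0.02,0,0,0,0,0]]]' 1;  python3 -m pendant '[[[0.02,0,0,0,0,0],[0.02,0,0,0,0,0]]]' 1
python3 -c "
from h import *
go(.554-.116*.061,.0938-.116*.998,.015,86.5)"
```

```text
time_s: 13.52
eef_pos: [0.5472, -0.0256, 0.0154]
eef_rot: [0.005, 0.727, 0.687, -0.003]
wrist_force: [-5.0, -29.5, 3.6]
opening: 0.145
time_s: 13.78
eef_pos: [0.5476, -0.0259, 0.0161]
eef_rot: [0.009, 0.727, 0.687, -0.008]
wrist_force: [-3.8, -20.1, 3.5]
opening: 0.149
t 13.78 pos [ 0.5476 -0.0259  0.0161] shift(units) [ 0.02  -0.005  0.005] turn(pi) [0.0006 0.0074 0.0015] F [ -3.8 -20.1   3.5] op 0.149
```

```bash
python3 -m pendant '[[[0,0,0,0,-0.005,0],[0,0,0,0,0,0]]]' 1; python3 -m pendant '[[[0,0,0,0,0,0],[0,0,0,0,0,0],[0,0,0,0,0,0],[0,0,0,0,0,0],[0,0,0,0,0,0],[0,0,0,0,0,0]]]' 0;  python3 -m pendant '[[[0,0,-0.1,0,0,0],[-0.1,0,-0.25,0,0,0],[-0.25,0,-0.25,0,0,0],[-0.25,0,-0.2,0,0,0],[-0.25,0,-0.1,0,0,0],[0,0,0,0,0,0]]]' 0
python3 -c "
from h import *
shot('side','side6');shot('top','top6')
go(.562,.218,.2,86.5)"
```

```text
time_s: 14.02
eef_pos: [0.5472, -0.0266, 0.0161]
eef_rot: [0.014, 0.727, 0.686, -0.014]
wrist_force: [-0.1, -0.9, 2.5]
opening: 0.151
time_s: 14.78
eef_pos: [0.5465, -0.025, 0.0152]
eef_rot: [0.012, 0.727, 0.686, -0.014]
wrist_force: [0.1, -0.8, 0.8]
opening: 1.001
time_s: 15.52
eef_pos: [0.5372, -0.1869, 0.2011]
eef_rot: [0.013, 0.726, 0.687, -0.015]
wrist_force: [-0.0, 0.0, -0.0]
opening: 0.998
t 15.62 pos [ 0.5361 -0.1833  0.1985] shift(units) [ 2.009  0.024 -0.08 ] turn(pi) [-0.0018  0.0115  0.0027] F [ 0.2  0.4 -0.4] op 1.001
```

```bash
python3 - <<'E'
from h import *
c=load('top6');s=load('side6')
cv2.imwrite('pics/a6.png',cv2.resize(c['pixels'][150:280,120:310],None,fx=4,fy=4,interpolation=cv2.INTER_CUBIC))
cv2.imwrite('pics/b6.png',cv2.resize(s['pixels'][140:250,220:350],None,fx=5,fy=5,interpolation=cv2.INTER_CUBIC))
E
```

```text
(no output)
```

View pics/a6.png

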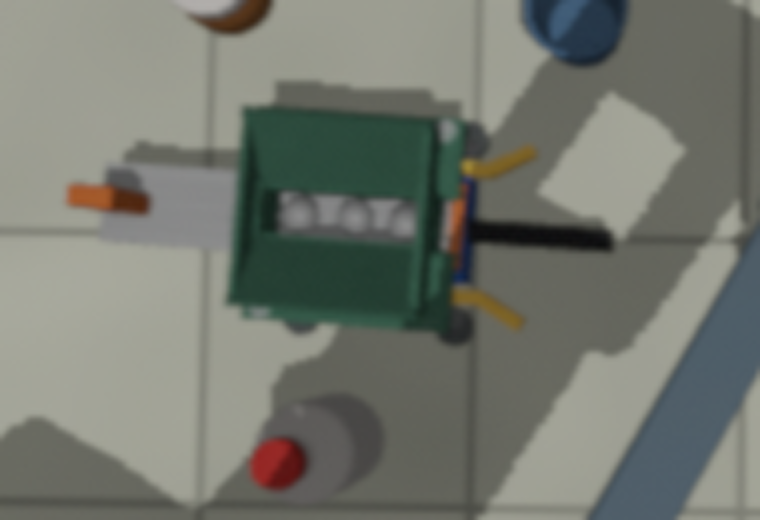

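View pics/b6.png

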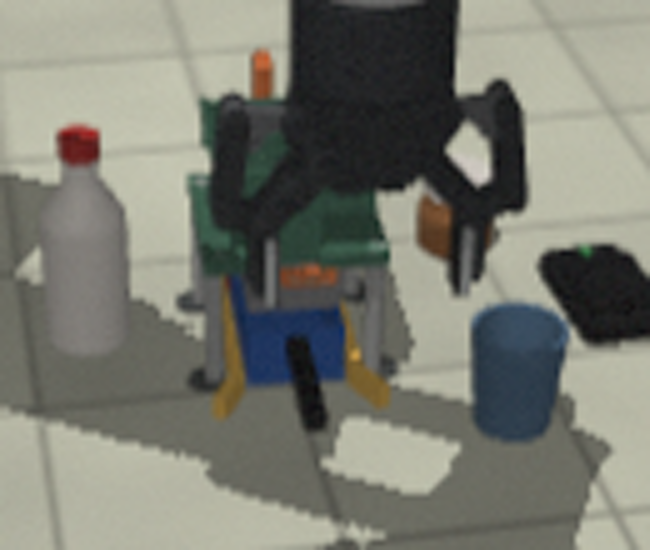

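```bash
python3 - <<'E'
from h import *
c=load('top6');s=load('side6')
A=lambda u,v:(120+u/4,150+v/4)
H=lambda P:(lambda d:(1000*(d[0]*.061+d[1]*.998),1000*(-d[0]*.998+d[1]*.061)))((P[:2]-np.array([.554,.0938])))
def show(n,P): print(n,P.round(4),'hopper xy',np.round(H(P),1))
show('handle end',onz(c,*A(612,240),.037))
show('tray rear edge u',onz(c,*A(474,225),.04))
show('rail tips up',onz(c,*A(535,153),.016)); show('rail tips dn',onz(c,*A(520,325),.016))
show('rail bend up',onz(c,*A(487,175),.016)); show('rail bend dn',onz(c,*A(475,295),.016))
show('tab L top',onz(c,*A(68,195),.143));show('tab R top',onz(c,*A(112,197),.143))
show('tab mid',onz(c,*A(90,196),.143))
print(A(90,196))
E
```

```text
handle end [ 0.5471 -0.044   0.037 ] hopper xy [-137.9   -1.5]
tray rear edge u [0.5547 0.0355 0.04  ] hopper xy [-58.2  -4.2]
rail tips up [0.599  0.0032 0.016 ] hopper xy [-87.7 -50.5]
rail tips dn [0.4972 0.0104 0.016 ] hopper xy [-86.7  51.6]
rail bend up [0.5856 0.0314 0.016 ] hopper xy [-60.3 -35.4]
rail bend dn [0.5146 0.0373 0.016 ] hopper xy [-58.8  35.9]
tab L top [0.5624 0.2296 0.143 ] hopper xy [ 1.36e+02 -1.00e-01]
tab R top [0.5617 0.207  0.143 ] hopper xy [113.5  -0.7]
tab mid [0.562  0.2183 0.143 ] hopper xy [124.7  -0.4]
(142.5, 199.0)
```

```bash
python3 -m pendant '[[[0,0,-0.1,-0.002,0.0115,0.003],[0.2,0.002,0,0,0,0],[0.2,0.002,0,0,0,0],[0.2,0.002,0,0,0,0],[0.2,0.002,0,0,0,0],[0.2,0.002,0,0,0,0],[0.2,0.002,0,0,0,0],[0.2,0.002,0,0,0,0],[0.2,0.002,0,0,0,0],[0.2,0.002,0,0,0,0],[0.1,0,0,0,0,0],[0,0,0,0,0,0]]]' 0
python3 -c "
from h import *
go(.562,.2183,.103,86.5)"
```

```text
time_s: 17.12
eef_pos: [0.5458, 0.228, 0.2031]
eef_rot: [-0.014, 0.722, 0.692, -0.008]
wrist_force: [-0.5, -1.6, 0.5]
opening: 0.999
t 17.12 pos [0.5458 0.228  0.2031] shift(units) [-0.049  0.099  0.497] turn(pi) [-0.0101 -0.0025  0.0059] F [-0.5 -1.6  0.5] op 0.999
```

```bash
python3 -m pendant '[[[-0.045,0.095,0,-0.01,-0.0025,0.006],[0,0,0,0,0,0]]]' 0
python3 -c "
from h import *
go(.562,.2183,.103,86.5)"
```

```text
time_s: 17.38
eef_pos: [0.5645, 0.217, 0.201]
eef_rot: [0.001, 0.729, 0.685, -0.001]
wrist_force: [0.3, 0.8, -0.3]
opening: 0.997
t 17.38 pos [0.5645 0.217  0.201 ] shift(units) [ 0.007 -0.013  0.49 ] turn(pi) [-0.0001  0.0006 -0.0003] F [ 0.3  0.8 -0.3] op 0.997
```

```bash
python3 -m pendant '[[[0.007,-0.013,0.08,0,0,0],[0,0,0.1,0,0,0],[0,0,0.1,0,0,0],[0,0,0.1,0,0,0],[0,0,0.06,0,0,0],[0,0,0.03,0,0,0],[0,0,0,0,0,0]]]' 0
python3 -c "
from h import *
shot('side','side7')
go(.562,.2183,.103,86.5)"
```

```text
time_s: 18.25
eef_pos: [0.56, 0.2139, 0.0995]
eef_rot: [-0.001, 0.731, 0.682, -0.003]
wrist_force: [-0.8, 0.2, -0.3]
opening: 0.997
t 18.3 pos [0.5603 0.214  0.1   ] shift(units) [ 0.022  0.007 -0.015] turn(pi) [-0.0012  0.0008 -0.0024] F [ 0.4 -0.   0.4] op 1.0
```

View pics/side7.png

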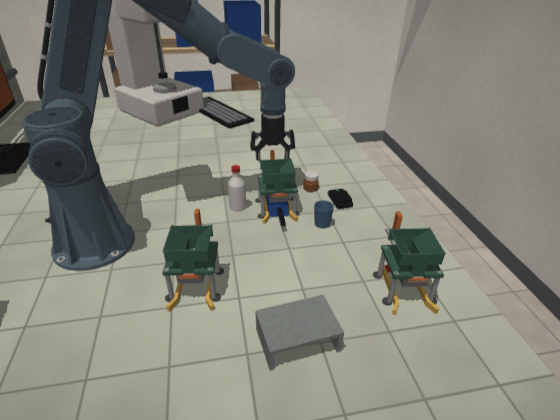

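The fingers straddle the orange tab at (272,155) in the side view. Small correction, then close.

```bash
python3 -m pendant '[[[0.02,0.007,-0.01,0,0,-0.002],[0,0,0,0,0,0]]]' 0; python3 -m pendant '[[[0,0,0,0,0,0],[0,0,0,0,0,0],[0,0,0,0,0,0],[0,0,0,0,0,0],[0,0,0,0,0,0],[0,0,0,0,0,0],[0,0,0,0,0,0]]]' 1
python3 -c "
from h import *
go(.554+.23*.061,.0938+.23*.998,.103,86.5)"
```

```text
time_s: 18.55
eef_pos: [0.5632, 0.2184, 0.1037]
eef_rot: [0.0, 0.729, 0.685, -0.001]
wrist_force: [-0.7, -0.0, -0.0]
opening: 1.0
time_s: 19.42
eef_pos: [0.5609, 0.219, 0.1046]
eef_rot: [-0.001, 0.728, 0.685, -0.003]
wrist_force: [-2.2, -0.6, 0.5]
opening: 0.137
t 19.43 pos [0.5609 0.219  0.1046] shift(units) [0.523 0.004 0.007] turn(pi) [-0.0017  0.0007  0.    ] F [-2.2 -0.6  0.5] op 0.137
```

```bash
python3 -m pendant '[[[0.04,0,0,0,0,0],[0.04,0,0,0,0,0],[0.04,0,0,0,0,0],[0.04,0,0,0,0,0],[0.04,0,0,0,0,0],[0.04,0,0,0,0,0],[0.04,0,0,0,0,0],[0.04,0,0,0,0,0],[0.04,0,0,0,0,0],[0.04,0,0,0,0,0]]]' 1
python3 -c "
from h import *
go(.554+.23*.061,.0938+.23*.998,.104,86.5)"
```

```text
time_s: 20.68
eef_pos: [0.566, 0.3038, 0.1046]
eef_rot: [-0.001, 0.728, 0.685, -0.003]
wrist_force: [-2.3, -3.0, 2.8]
opening: 0.131
t 20.68 pos [0.566  0.3038 0.1046] shift(units) [0.098 0.004 0.002] turn(pi) [-0.0019  0.0011 -0.    ] F [-2.3 -3.   2.8] op 0.131
```

```bash
python3 -m pendant '[[[0.035,0,0,0,0,0],[0.03,0,0,0,0,0],[0.025,0,0,0,0,0],[0.02,0,0,0,0,0],[0.02,0,0,0,0,0],[0.02,0,0,0,0,0]]]' 1
python3 -c "
from h import *
shot('top','top8')
go(.554+.23*.061,.0938+.23*.998,.104,86.5)"
```

```text
time_s: 21.42
eef_pos: [0.567, 0.3228, 0.1044]
eef_rot: [0.005, 0.729, 0.685, -0.014]
wrist_force: [-9.2, -19.5, 9.4]
opening: 0.132
t 21.48 pos [0.567  0.3229 0.1044] shift(units) [0.003 0.005 0.002] turn(pi) [-0.0039  0.0089 -0.0002] F [ -9.  -20.3  11.1] op 0.129
```

View pics/top8.png

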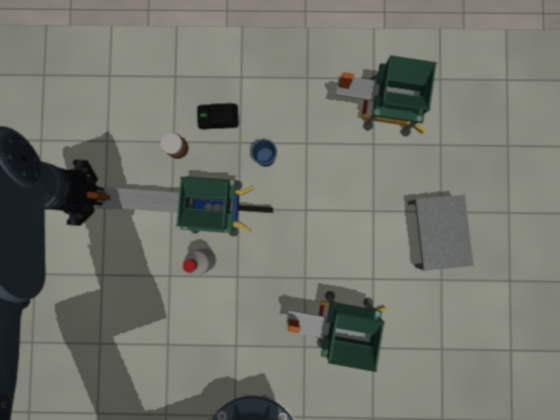

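The gate is at its stop: about 20 N of reaction and 104 mm travelled. Relax, release and retreat, then inspect.

```bash
python3 -m pendant '[[[0,0,0,0,0.002,0],[0,0,0,0,0,0],[0,0,0,0,0,0]]]' 1; python3 -m pendant '[[[0,0,0,0,0,0],[0,0,0,0,0,0],[0,0,0,0,0,0],[0,0,0,0,0,0],[0,0,0,0,0,0],[0,0,0,0,0,0]]]' 0;  python3 -m pendant '[[[0,0,-0.08,0,0,0],[0,0,-0.2,0,0,0],[0,0,-0.2,0,0,0],[0,0,-0.2,0,0,0],[0,0,0,0,0,0]]]' 0
python3 - <<'E'
from h import *
c=shot('top','top9');s=shot('side','side9')
go(.568,.323,.2,86.5)
cv2.imwrite('pics/a9.png',cv2.resize(c['pixels'][150:280,80:290],None,fx=3.8,fy=3.8,interpolation=cv2.INTER_CUBIC))
cv2.imwrite('pics/b9.png',cv2.resize(s['pixels'][140:250,220:350],None,fx=5,fy=5,interpolation=cv2.INTER_CUBIC))
A=lambda u,v:(80+u/3.8,150+v/3.8)
E
```

```text
time_s: 21.85
eef_pos: [0.5669, 0.3227, 0.1045]
eef_rot: [0.003, 0.729, 0.685, -0.012]
wrist_force: [-4.9, -2.1, 3.1]
opening: 0.132
time_s: 22.6
eef_pos: [0.5673, 0.3237, 0.1036]
eef_rot: [0.002, 0.729, 0.684, -0.012]
wrist_force: [-0.3, -0.2, -0.4]
opening: 1.002
time_s: 23.22
eef_pos: [0.5698, 0.3266, 0.2488]
eef_rot: [0.003, 0.729, 0.684, -0.01]
wrist_force: [0.1, -0.4, -0.5]
opening: 0.997
t 23.32 pos [0.5677 0.3258 0.2441] shift(units) [-0.009  0.006  0.221] turn(pi) [-0.0051  0.0068 -0.0006] F [-0.1 -0.   0.3] op 1.002
```

View pics/a9.png

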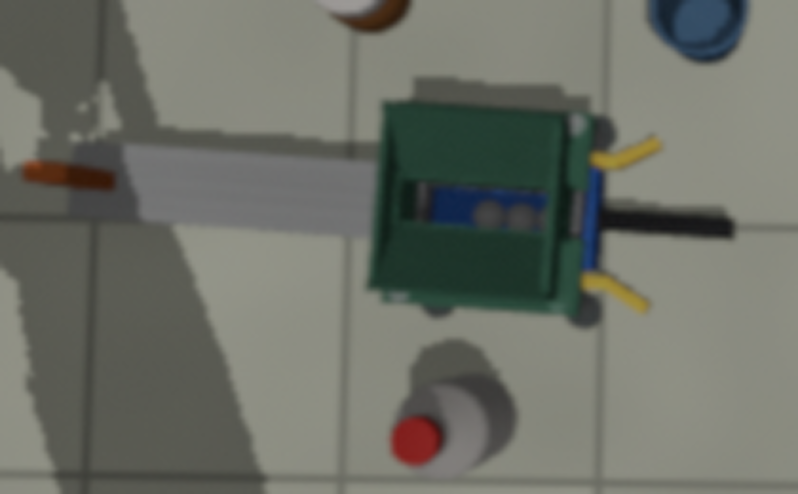

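View pics/b9.png

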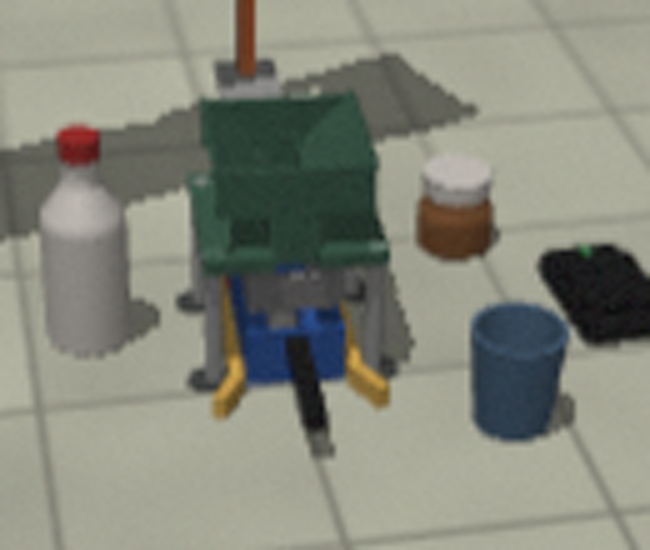

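```bash
python3 - <<'E'
from h import *
c=load('top9');s=load('side9')
H=lambda P:(lambda d:(1000*(d[0]*.061+d[1]*.998),1000*(-d[0]*.998+d[1]*.061)))((P[:2]-np.array([.554,.0938])))
A=lambda u,v:(80+u/3.8,150+v/3.8)
for n,p,h in [('tabL',(24,171),.143),('tabR',(75,172),.143),('tab base mid?',(100,180),.084),('handle end',(734,227),.037),('ball a',(488,214),.014),('ball b',(520,215),.014),('grey at gate z',(422,200),.082),('grey floor',(422,200),.014)]: print(n,np.round(H(onz(c,*A(*p),h)),1))
cv2.imwrite('pics/a10.png',cv2.resize(c['pixels'][170:240,170:250],None,fx=9,fy=8.5,interpolation=cv2.INTER_CUBIC)*1)
g=s['pixels'][180:230,255:310];g=np.clip(g.astype(float)*1.5,0,255).astype(np.uint8)
cv2.imwrite('pics/b10.png',cv2.resize(g,None,fx=12,fy=12,interpolation=cv2.INTER_CUBIC))
E
```

```text
tabL [240.3  -0.3]
tabR [212.8  -1.7]
tab base mid? [227.3  -0.8]
handle end [-138.2   -2.1]
ball a [16.5 -0. ]
ball b [-3.5 -0.9]
grey at gate z [40.9 -2.8]
grey floor [58.4 -5.8]
```

View pics/a10.png

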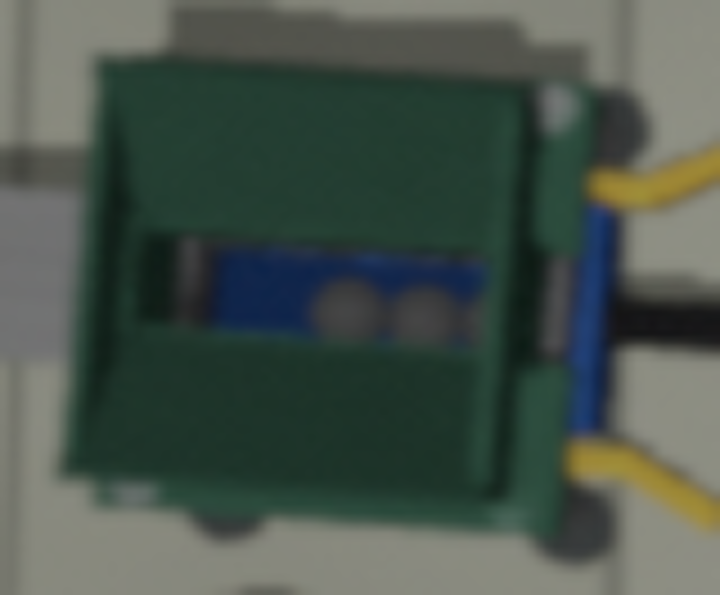

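View pics/b10.png

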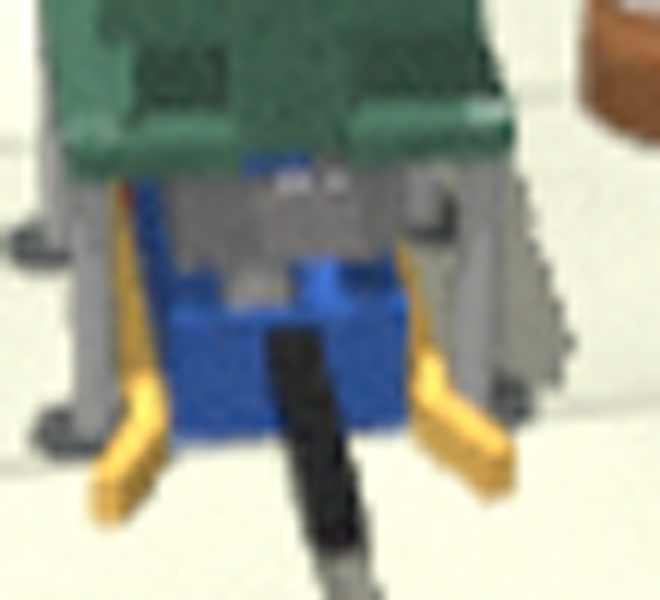

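```bash
python3 - <<'E'
from h import *
H=lambda P:(lambda d:(1000*(d[0]*.061+d[1]*.998),1000*(-d[0]*.998+d[1]*.061)))((P[:2]-np.array([.554,.0938])))
c=load('top9');s=load('side9');s0=load('side0')
print('ball3 side',np.round(H(onz(s,255+255/12,180+282/12,.018)),1),'top',np.round(H(onz(c,170+476/9,170+322/8.5,.014)),1))
for n,(x,y,w,h) in {'bottle':(222,160,32,55),'beaker':(308,196,32,36),'mouse':(324,182,34,30),'jar':(300,166,26,30)}.items():
    T=s0['pixels'][y:y+h,x:x+w];r=cv2.matchTemplate(s['pixels'][y-8:y+h+8,x-8:x+w+8],T,5);m=cv2.minMaxLoc(r);print(n,m[1].__round__(3),'shift',m[3][0]-8,m[3][1]-8)
E
```

```text
ball3 side [-4.2  2.8] top [-18.1   1.2]
bottle 0.56 shift 0 0
beaker 0.999 shift 0 0
mouse 0.999 shift 0 0
jar 0.994 shift 0 0
```

```bash
python3 - <<'E'
from h import *
a=[]
for t in('top6','top9'):
    g=load(t)['pixels'][185:225,185:240].astype(float)
    a.append(cv2.resize(np.clip(g*2.2,0,255).astype(np.uint8),None,fx=10,fy=7,interpolation=cv2.INTER_NEAREST))
cv2.imwrite('pics/cmp.png',np.vstack(a))
g=load('side9')['pixels'][190:215,262:296].astype(float);cv2.imwrite('pics/cs.png',cv2.resize(np.clip(g*1.6,0,255).astype(np.uint8),None,fx=20,fy=20,interpolation=cv2.INTER_NEAREST))
E
```

```text
(no output)
```

View pics/cmp.png

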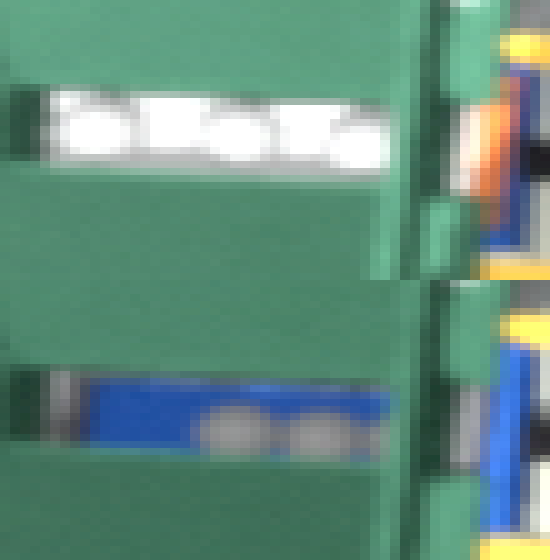

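View pics/cs.png

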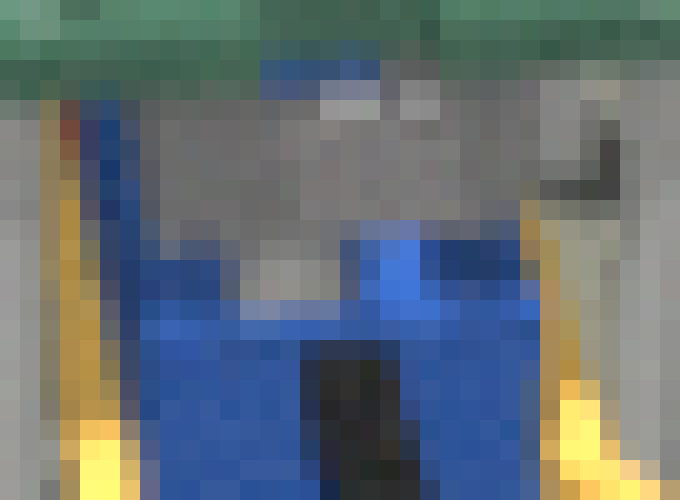

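```bash
python3 -c "
from h import *
print(ctrl.hand_in(), telemetry.get_obs()['time_s'])"
```

```text
the job is handed in; nothing more can be done
the job is handed in; nothing more can be done
```

The job is done and handed in at about 23.5 s of robot time. I drew the tray out from under the shelf and set it down on the open bench. I then took it again by the handle and slid it home under the leftmost hopper. Last, I pulled the gate out to its end stop and backed the gripper away, with the arm touching nothing.

- **Tray:** the handle end measured at hopper x = -138 mm, so the tray centre is about 2 mm past the dock, as it should be against the stop. The push stalled at about 30 N, and the tray had not moved after the gate was drawn.
- **Gate:** it stalled at about 20 N after roughly 104–105 mm of travel. One edge of the handle in the pictures gave 104.3 mm. The other edge was unclear and put the handle about 3 mm short.
- **Balls:** two are plainly in the tray, 20 mm apart. The third shows only as a sliver at the edge of the chute slot in the top view, in line with them at tray level. The side view also shows a ball in the tray, but I could not tell which one. The gate end of the hopper slot looks empty, so I take all three as dropped.
- **Bystanders:** image matching showed no shift of the beaker, mouse or jar. The bottle's match score was low (0.56), probably because of the arm's shadow. It matched at zero shift, and its cap is at the same pixel in the top view.

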